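Peel the top tray off a clipped stack and present it over the inspection mirror

TASK

Take the top metal tray by the square lug at its corner and peel it off the stack: raise that corner until the tray is tilted by at least 15 degrees while the opposite corner still rests on the stack, and only then lift it away, leaving the stack standing where it is and the other things on the bench alone. Then present the tray's underside to the flat inspection mirror: hold the tray level and centred about 10 cm above the mirror, long side parallel to the mirror's long side (either way round). Finish while still holding it there, still; do not put it down or let go.

Things in the scene. Friction and masses are not known exactly. Their poses are not given: they have to be found in the camera images.
- tray: Top tray, loose, thin bright metal, 80 g: open pan 112 x 72 mm, 20 deep, with a flat 3 mm flange, 140 (x) x 100 (y) mm over all. Origin: centre of the floor's underside; x along the long side, z up; flange underside at z 20 mm, top at 23. Square lug on the flange corner towards -x, -y. At the start nested in the stack at the same yaw, origin 13 mm above the stack's, sides 3 mm clear.
- tray_lug (a point): Centre of the tray's lug, the part to grip: 16 x 16 mm, 28 mm high (14 mm above and below this point) on the flange top, faces turned 45 degrees to the tray's sides. At tray (-58, -38, 37) mm; 62 mm above the work surface at the start. Room all round for fingers down to the flange; the point's axes are the tray's.
- tray_far (a point): The corner of the tray's flange farthest from the lug (diagonally across), on its underside, at tray (70, 50, 20) mm; about this corner the tray tips when the lug is raised.
- stack: Two like trays fixed on a dark base plate, loose on the plinth, 0.95 kg, 148 (x) x 108 (y) x 33 mm. Origin: centre of the underside, x along the long side. Mid each side a dark sprung clip (26 mm wide, 170 x 130 mm over clips, top 9.5 mm above the stack's flange) reaches 2.5 mm over the top tray's flange edge; it swings out and lets go with about 1 N once that side is pulled up 5 mm.
- mirror: Inspection mirror lying fixed on the bench: a flat black framed plate with a shiny face, 150 (x) x 110 (y) x 9 mm. Origin at the centre of its underside, x along its long side.
- sanding_block: Bystander: sanding block of cork in abrasive paper, 65 x 110 x 37 mm, loose; origin at the centre of the underside.
- wax_tin: Bystander: round flat tin, 86 mm across, 38 mm high, loose; origin at the centre of the underside.
- screw_jar: Bystander: jar of screws, 67 mm across, 90 mm high, loose; origin at the centre of the underside.
- plinth: Plywood board 180 (x) x 140 (y) mm, fixed on the bench, its top 12 mm above the work surface; the stack stands on it, same yaw. Origin: centre of the underside.

How it is judged:
On the way:
1. the tray is peeled: tilted more than 0.2 rad with its corner opposite the lug still within 10 mm of where it rests on the stack (angle between tray's own z axis and vertical above 0.2 rad and z of tray_far in the frame of stack between 0.025 and 0.043 m and z of tray_lug in the frame of stack above 0.07 m and x of tray_far in the frame of stack above 0.05 m and y of tray_far in the frame of stack above 0.03 m and contact force between tray and the fingers above 0.5 N), for 0.1 s.
At the end, for the whole second after the job is handed in: The fingers alone carry the tray 50 to 180 mm above the mirror, centre within 30 mm of the mirror's, within 0.15 rad of level and 0.17 rad of parallel, under 20 mm/s. The stack stands flat within 30 mm of its start, sanding block, tin and jar within 20 mm of theirs (contact force between tray and the fingers above 0.5 N and contact force between tray and stack below 0.05 N and contact force between tray and mirror below 0.05 N and z of tray in the frame of mirror between 0.05 and 0.18 m and horizontal distance between tray and mirror below 0.03 m and angle between tray's own z axis and vertical below 0.15 rad and angle between the x axis of tray and the x axis of mirror, either way round below 0.17 rad and linear speed of tray below 0.02 m/s and distance of stack from where it was at the start of the episode below 0.03 m and angle between stack's own z axis and vertical below 0.05 rad and distance of each of sanding_block, wax_tin, screw_jar from where it was at the start of the episode below 0.02 m); the arm keeps its last pose, push and grip.
It fails at once if the stack is lifted, tipped or dragged away (angle between stack's own z axis and vertical above 0.15 rad or distance of stack from where it was at the start of the episode above 0.04 m or height (world z) of stack above 0.027 m).
It fails at once if a bystander is disturbed (distance of any of sanding_block, wax_tin, screw_jar from where it was at the start of the episode above 0.03 m).
It also fails if it takes over 35 s, if anything falls off the work surface, if the arm or the gripper's body presses on something with over 40 N, if the wrist force passes 120 N, or if a joint passes its speed limit or range.

ROBOT

A 6-joint arm with a two-finger parallel gripper is mounted at the origin on a cart in front of the work surface, level with it; the furniture and walls round the work are solid. World frame = base frame: x ahead of the robot, y to its left, z up, the work surface at z = 0. Lengths are in m, angles in rad, forces in N, time in s.
With the tool pointing down it reaches from about 0.35 to 0.775 m from the base axis. Payload 5.5 kg.
Tool frame: the origin (TCP) lies between the finger pads; the fingertips stand 19 mm ahead of it and the grasp point (between the pads) is the TCP; z points along the fingers, y is the line along which they close (so a half turn about z gives the same grasp; the last joint's range is limited). The gripper opens to 85 mm and grips with 20 to 120 N. Pads are 22 mm wide; open, the fingers measure 114 mm over their backs; the gripper's body (76 mm by 85 mm) begins 54 mm behind the grasp point. The pads swing forward as they close: fully open they stand 13 mm farther back than shut.
Start: joints at [1.004, 0.313, 0.046, 1.304, 0, 1.431], TCP at [0.238, 0.523, 0.25] pointing down, gripper open.
Joint ranges: [-2.76, 2.76], [-0.86, 1.69], [-1.03, 1.26], [-2.2, 2.34], [-1.47, 1.5], [-3.14, 3.14]. Speed limits (rad/s): [2.57, 2.57, 3.14, 3.14, 3.14, 3.14].

INTERFACE

Orientations are given as a unit quaternion [w, x, y, z].
In Python, from workcell import env gives the robot as it stands.
- The arm moves only by the tool carry_out, never from a script. Its argument "increments" is a list that holds one entry, the list of rows, each a list of 6 numbers: the shift along the tool's x, y, z each as a share of 50 cm, from -1 to 1, then the turn, a rotation vector about the tool's x, y, z each as a share of 2 pi rad, from -1 to 1. In form: [[[x, y, z, ax, ay, az], ...]]. A call has 1 to 5 rows; each row is the pose to reach, as a shift and turn from the pose commanded when the call began, along the tool's axes at that moment, turning the shorter way round; what a row does not reach only later rows make up. A row lasts 1/8 s, in which the tool goes at most 62.5 mm and 10.7 degrees, less where a joint would pass 70% of its speed; a pose out of reach is approached as far as the arm can. A call with a number of a shift or a turn outside -1 to 1 is refused whole. A call with a gripper value outside its range is refused whole. "jaw" is the closure, from 0 (fully open) to 1 (shut), set as the call begins (left out, the last holds). The fingers move at their own pace and stop on an object; "squeeze" is the grip in N (left out, the last holds). Time passes only in rows, so rows that repeat a pose let the fingers close. It gives the time, the measured TCP pose, the force, the opening and the grip force at its end, in the units of the state.
- env.get_state(): the state, without advancing time (a new reading comes with each control period).
- env.read_camera(name): name is "scene" or "top"; returns a dict with "frame" (420x560x3 uint8, blue, green, red), "z_map" (420x560 float32, m along the optical axis (not along the pixel's ray), 0 where there is no reading), "intrinsics" (3x3 intrinsics, pixels), "R" (3x3) and "t" (3): a world point X has camera coordinates R X + t. Camera axes: x right, y down, z forward; pixel columns grow to the right and rows downward; lengths in m; the calibration is good to about 2 mm. A picture is of the moment at which its call begins.
- env.hand_in(): hands the job in; it is judged then, once.
Trained networks look in the newest picture that a camera, given by its name, has taken for a name from the list of things; names that differ only in an ending like _2 or _b are one class to them, and where a whole thing is asked for, a point or a joint stands for the part that bears it (a point fixed in the world has none). Each returns a list of dicts, best first, with "score" (0 to 1); they miss things now and then, are a little off and sometimes report something else, mostly with a low value. They report only what shows in the picture. A call takes as long as a camera call.
- env.find_in(camera, name): "position" ([x, y, z] in m, in world coordinates, good to about 4 mm: the middle of the surface that is visible of it).
The state is a dict: "clock": time; "joint_pos": joint angles; "qvel": joint speeds; "tau": joint torques, N m; "tcp_pos": TCP position; "orientation": TCP orientation; "wrist_force": force on the tool from outside, world axes, zero at the start; "ft_torque": the same for the moment, N m; "finger_gap": finger opening in m; "grip_force": force on a finger pad.
Only numpy, scipy, OpenCV 4.12 (cv2) and the standard library are available. Lean on these libraries where they do the work, as an engineer would, in place of code of your own. Each camera call takes 0.05 s, during which the arm holds its last target. There are 200 camera calls.

## Working session

There is one attempt and no reset: what is moved stays moved. The work goes in short steps, Python scripts to look and compute and a tool call to move; the robot and the scene stay as the last step left them, time stands still between calls to the robot, and variables do not carry over. Pictures are saved under pics/ and viewed, at most 10 in all, crops included, and the job is handed in when it is done.

Besides the shell and the picture viewer there is one more tool, called after "Call:" as a command line: name --argument value ..., lists and objects as JSON in quotes. carry_out: Moves the arm, as the interface text tells. Its arguments: {"type":"object","properties":{"increments":{"type":"array","items":{"type":"array","items":{"type":"array","items":{"type":"number","minimum":-1,"maximum":1}}}},"jaw":{"type":"number"},"squeeze":{"type":"number"}},"required":["increments"]}

```bash
mkdir -p pics
python3 - <<'E'
from workcell import env
import cv2,numpy as np
s=env.get_state();print(s['clock'],s['tcp_pos'],s['orientation'],s['finger_gap'])
ims=[]
for c in('top','scene'):
    r=env.read_camera(c);cv2.imwrite(f'pics/{c}0.png',r['frame']);np.savez(f'{c}0.npz',**r)
    for n in['tray','tray_lug','stack','mirror','sanding_block','wax_tin','screw_jar','plinth']:
        print(c,n,[(np.round(d['position'],3).tolist(),round(d['score'],2)) for d in env.find_in(c,n)[:2]])
E
```

```text
0.0 [0.23779399 0.52299837 0.24941026] [-2.97117199e-04  2.11784435e-01  9.77315986e-01 -8.53129787e-04] 0.08559352960306316
top tray [([0.528, -0.168, 0.033], 0.76), ([0.624, -0.452, 0.037], 0.34)]
top tray_lug [([0.527, -0.172, 0.037], 0.74)]
top stack [([0.513, -0.19, 0.046], 0.66)]
top mirror [([0.498, -0.455, 0.01], 0.85), ([0.525, -0.171, 0.038], 0.19)]
top sanding_block [([0.658, -0.356, 0.037], 0.72), ([0.671, -0.206, 0.087], 0.46)]
top wax_tin []
top screw_jar [([0.664, -0.21, 0.088], 0.68)]
top plinth [([0.5, -0.195, 0.014], 0.9)]
scene tray [([0.534, -0.164, 0.046], 0.78)]
scene tray_lug [([0.533, -0.161, 0.049], 0.72)]
scene stack [([0.5, -0.206, 0.037], 0.96)]
scene mirror [([0.489, -0.46, 0.01], 0.89), ([0.497, -0.206, 0.04], 0.16)]
scene sanding_block [([0.647, -0.37, 0.038], 0.77)]
scene wax_tin [([0.61, -0.464, 0.04], 0.76)]
scene screw_jar [([0.532, -0.16, 0.05], 0.73), ([0.669, -0.21, 0.079], 0.56)]
scene plinth [([0.484, -0.221, 0.018], 0.82)]
```

View pics/top0.png

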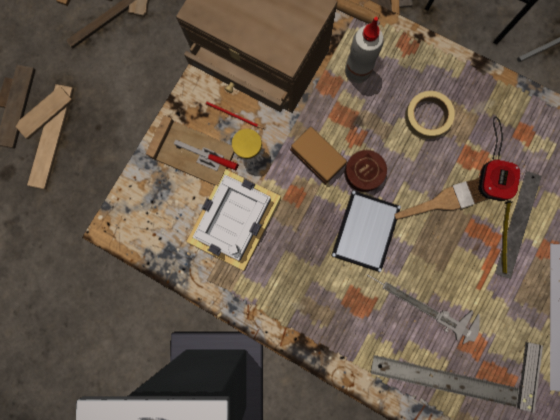

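View pics/scene0.png

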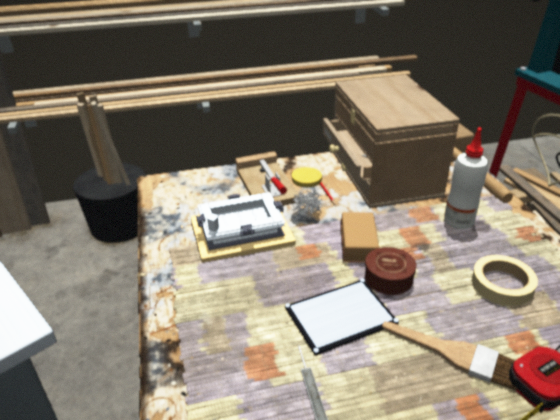

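The top view shows the stack on the plinth at about (235,218), the mirror at (367,232), the tin at (366,170), the block at (319,155) and the jar at (247,145). Next I'll rectify the region for detail.

```bash
cat > h.py <<'E'
import numpy as np,cv2
def load(c): return dict(np.load(c))
def proj(r,P):
    q=np.atleast_2d(P)@r['R'].T+r['t'];q=q@r['intrinsics'].T;return q[:,:2]/q[:,2:]
def cloud(r):
    z=r['z_map'];v,u=np.mgrid[:z.shape[0],:z.shape[1]]
    d=np.stack([u,v,np.ones_like(u)],-1)@np.linalg.inv(r['intrinsics']).T*z[...,None]
    return (d-r['t'])@r['R']
def ortho(r,x0,x1,y0,y1,z,s):
    # image: right = -y, up = +x ; s px per m
    W=np.array([[x1,y1,z],[x1,y0,z],[x0,y0,z],[x0,y1,z]])
    w=(y1-y0)*s;h=(x1-x0)*s
    H=cv2.getPerspectiveTransform(proj(r,W).astype(np.float32),np.float32([[0,0],[w,0],[w,h],[0,h]]))
    return cv2.warpPerspective(r['frame'],H,(int(w),int(h)),flags=cv2.INTER_CUBIC)
E
python3 - <<'E'
from h import *
t=load('top0.npz');s=load('scene0.npz')
print(-t['R'].T@t['t'],-s['R'].T@s['t'])
a=ortho(t,.39,.63,-.32,-.08,.048,1650);b=ortho(s,.39,.63,-.32,-.08,.048,1650)
cv2.imwrite('pics/o.png',np.hstack([a,b]))
P=cloud(t)
for n,lo,hi,box in[('plinth',.006,.02,(.35,.66,-.34,-.05)),('stackflange',.042,.053,(.35,.63,-.34,-.05)),('lug',.068,.09,(.38,.6,-.3,-.08)),('mirror',.006,.014,(.38,.62,-.58,-.35))]:
    m=(P[...,2]>lo)&(P[...,2]<hi)&(P[...,0]>box[0])&(P[...,0]<box[1])&(P[...,1]>box[2])&(P[...,1]<box[3])
    q=P[m];print(n,len(q),q.mean(0) if len(q) else'')
    if len(q)>3:
        print(cv2.minAreaRect(q[:,:2].astype(np.float32)))
E
```

```text
[ 0.42418612 -0.29381997  0.91142852] [ 0.03684558 -0.82299389  0.61927878]
plinth 2210 [ 0.55785981 -0.16012632  0.01346056]
((0.5169566869735718, -0.19415880739688873), (0.28923097252845764, 0.2860877215862274), 89.7203369140625)
stackflange 2040 [ 0.53094691 -0.17197074  0.04805257]
((0.5304934978485107, -0.17335087060928345), (0.12897488474845886, 0.1712276041507721), 53.79690170288086)
lug 69 [ 0.4600866  -0.18026218  0.07603445]
((0.4599759876728058, -0.17996390163898468), (0.015358829870820045, 0.016080070286989212), 18.313785552978516)
mirror 3738 [ 0.50303858 -0.46128497  0.00949355]
((0.5091032385826111, -0.4440457820892334), (0.23289763927459717, 0.20890334248542786), 70.68498992919922)
```

View pics/o.png

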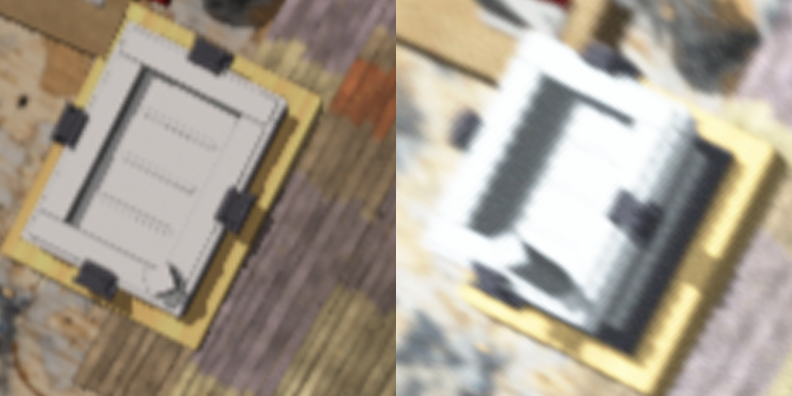

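The crop shows the lug at the lower tray corner at about (172,288), and the flange corners at about (120,25), (285,100), (180,315) and (18,238). That puts the tray centre near (0.528, -0.172) with yaw about -25.5°, and the predicted lug position matches the depth reading to within 2 mm. Next I'll measure the mirror.

```bash
cat >> h.py <<'E'
from scipy.spatial.transform import Rotation as Ro
def Rdown(yaw): # tool x at world yaw (deg), z down
    a=np.radians(yaw);x=np.array([np.cos(a),np.sin(a),0]);z=np.array([0,0,-1.]);return np.stack([x,np.cross(z,x),z],1)
def incr(s,p,R):
    w,x,y,z=s['orientation'];C=Ro.from_quat([x,y,z,w]).as_matrix()
    d=C.T@(np.array(p)-s['tcp_pos'])/.5;r=Ro.from_matrix(C.T@R).as_rotvec()/(2*np.pi)
    return np.round(np.r_[d,r],4).tolist()
E
python3 - <<'E'
from h import *
from workcell import env
t=load('top0.npz')
a=ortho(t,.38,.62,-.58,-.34,.009,1650)
g=cv2.cvtColor(a,cv2.COLOR_BGR2HSV)
m=((g[...,1]<40)&(g[...,2]>120)).astype(np.uint8)
n,l,st,c=cv2.connectedComponentsWithStats(m);k=1+st[1:,4].argmax()
q=np.argwhere(l==k)[:,::-1].astype(np.float32)
W=np.c_[.62-q[:,1]/1650,-.34-q[:,0]/1650].astype(np.float32);print(cv2.minAreaRect(W))
cv2.imwrite('pics/m.png',a)
s=env.get_state()
L=np.array([.460,-.1805]);R=Rdown(109.5)
print(incr(s,[.38,.1,.25],R));
E
```

```text
((0.5000492334365845, -0.45663246512413025), (0.09441244602203369, 0.13461309671401978), 71.08360290527344)
[-0.609, -0.6534, 0.0006, 0.0, -0.0, 0.1279]
```

View pics/m.png

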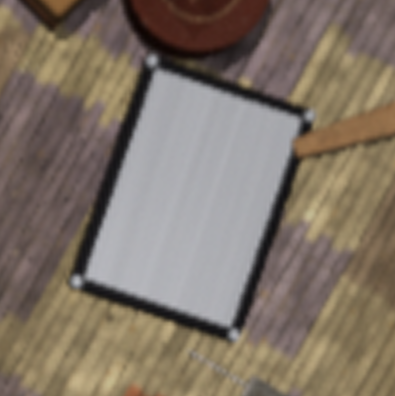

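The crop shows the mirror face with corners at about (153,62), (308,117), (234,333) and (78,282). Its centre is (0.500, -0.457) and its long axis is at -18.9°, with the 94 x 135 mm face fitting the given size. Now I'll move.

Call:
carry_out --increments '[[[-0.609, -0.653, 0, 0, 0, 0.128], [-0.609, -0.653, 0, 0, 0, 0.128], [-0.609, -0.653, 0, 0, 0, 0.128], [-0.609, -0.653, 0, 0, 0, 0.128], [-0.609, -0.653, 0, 0, 0, 0.128]]]' --jaw 0.3 --squeeze 60

```text
clock: 1.52
tcp_pos: [0.3378, 0.2255, 0.2506]
orientation: [0.0, 0.578, 0.816, 0.001]
wrist_force: [1.4, -0.7, -0.7]
finger_gap: 0.0597
grip_force: 0.0
```

Run:
```python
from h import *
from workcell import env
s=env.get_state();print(s['clock'],s['tcp_pos'],s['finger_gap'],incr(s,[.46,-.1805,.17],Rdown(109.5)))
```

```text
1.525 [0.33784261 0.22547302 0.25058661] 0.05969887746629045 [-0.847, -0.0386, 0.1611, 0.0002, 0.0, -0.0004]
```

Call:
carry_out --increments '[[[-0.847, -0.039, 0.161, 0, 0, 0], [-0.847, -0.039, 0.161, 0, 0, 0], [-0.847, -0.039, 0.161, 0, 0, 0], [-0.847, -0.039, 0.161, 0, 0, 0], [-0.847, -0.039, 0.161, 0, 0, 0]]]'

```text
clock: 2.15
tcp_pos: [0.4268, -0.0689, 0.192]
orientation: [0.001, 0.578, 0.816, 0.0]
wrist_force: [1.4, 0.8, 0.8]
finger_gap: 0.0596
grip_force: 0.0
```

Run:
```python
from h import *
from workcell import env
s=env.get_state();print(s['clock'],s['tcp_pos'],s['finger_gap'],incr(s,[.46,-.1805,.12],Rdown(109.5)))
```

```text
2.15 [ 0.42680848 -0.06885472  0.19203904] 0.059611448990243183 [-0.2326, -0.0119, 0.1442, 0.0002, 0.0001, -0.0002]
```

Call:
carry_out --increments '[[[-0.233, -0.012, 0.144, 0, 0, 0], [-0.233, -0.012, 0.144, 0, 0, 0], [-0.233, -0.012, 0.144, 0, 0, 0], [-0.233, -0.012, 0.144, 0, 0, 0]]]'

```text
clock: 2.65
tcp_pos: [0.459, -0.1786, 0.1195]
orientation: [-0.001, 0.578, 0.816, 0.0]
wrist_force: [-0.4, 0.2, -0.2]
finger_gap: 0.0593
grip_force: 0.0
```

Run:
```python
from h import *
from workcell import env
r=env.read_camera('scene')
s=env.get_state();print(s['clock'],s['tcp_pos'],s['finger_gap'],incr(s,[.46,-.1805,.069],Rdown(109.5)))
np.savez('scene1.npz',**r)
print(proj(r,[[.46,-.1805,.062],[.46,-.1805,.076],s['tcp_pos']]))
f=r['frame'][110:270,130:340].copy()
cv2.imwrite('pics/s1.png',cv2.resize(f,None,fx=3.7,fy=3.7,interpolation=cv2.INTER_CUBIC))
P=cloud(load('scene0.npz'));m=(P[...,2]>.066)&(P[...,2]<.09)&(abs(P[...,0]-.46)<.03)&(abs(P[...,1]+.18)<.03)
print(m.sum(),P[m].mean(0),P[m].min(0),P[m].max(0))
```

```text
2.7 [ 0.45918372 -0.17786312  0.12021873] 0.059738091683061136 [-0.0056, -0.0002, 0.1024, -0.0, -0.0002, -0.0001]
[[214.09333539 221.95261839]
 [213.37583569 215.71136934]
 [209.74745804 194.86252307]]
95 [ 0.45634219 -0.18204175  0.07324318] [ 0.44833621 -0.19067195  0.06622351] [ 0.4674148  -0.17021477  0.0776575 ]
```

View pics/s1.png

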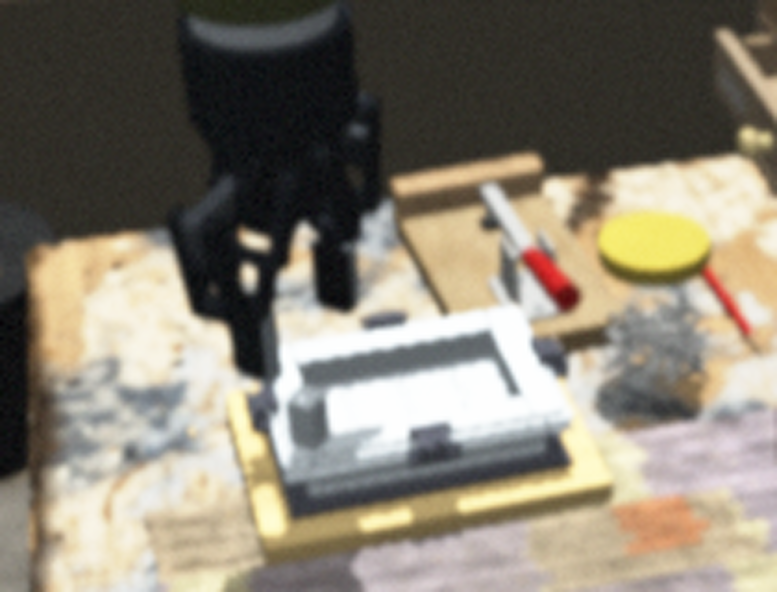

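The crop shows the lug at (308,417), with the open fingers above it straddling the point where the lug projects. I'll descend straight down.

Call:
carry_out --increments '[[[0, 0, 0.05, 0, 0, 0], [0, 0, 0.08, 0, 0, 0], [0, 0, 0.102, 0, 0, 0], [0, 0, 0.102, 0, 0, 0], [0, 0, 0.102, 0, 0, 0]]]'

```text
clock: 3.32
tcp_pos: [0.4599, -0.1785, 0.0695]
orientation: [0.0, 0.577, 0.817, 0.0]
wrist_force: [-0.2, 0.1, 0.3]
finger_gap: 0.0598
grip_force: 0.0
```

Call:
carry_out --increments '[[[0, 0, 0, 0, 0, 0], [0, 0, 0, 0, 0, 0], [0, 0, 0, 0, 0, 0], [0, 0, 0, 0, 0, 0], [0, 0, 0, 0, 0, 0]]]' --jaw 1 --squeeze 60

```text
clock: 3.95
tcp_pos: [0.4599, -0.1788, 0.0695]
orientation: [0.001, 0.577, 0.816, 0.0]
wrist_force: [-1.0, -0.1, 5.5]
finger_gap: 0.0146
grip_force: 59.4
```

```bash
cat > arc.py <<'E'
from h import *
from workcell import env
import sys
a0,*an=map(float,sys.argv[1:])
tcp=np.array([.46,-.179,.0695]);R0=Rdown(109.5);pv=np.array([.6127,-.157,.045])
d=np.radians(9);ax=np.array([-np.sin(d),np.cos(d),0])
def pose(a):
    Q=Ro.from_rotvec(ax*np.radians(a)).as_matrix();return pv+Q@(tcp-pv)+[0,0,.0015*a/19],Q@R0
p0,C=pose(a0)
for a in an:
    p,R=pose(a);print(a,np.round(np.r_[C.T@(p-p0)/.5,Ro.from_matrix(C.T@R).as_rotvec()/2/np.pi],4).tolist())
E
python3 arc.py 0 2 4 6 8 10; python3 arc.py 10 12 14 16 18 19
```

```text
2.0 [-0.0003, 0.0019, -0.0111, 0.0055, 0.001, -0.0]
4.0 [-0.0008, 0.0041, -0.022, 0.0109, 0.002, 0.0]
6.0 [-0.0012, 0.0067, -0.0329, 0.0164, 0.003, -0.0]
8.0 [-0.0018, 0.0097, -0.0437, 0.0219, 0.004, 0.0]
10.0 [-0.0024, 0.013, -0.0544, 0.0273, 0.0051, -0.0]
12.0 [-0.0003, 0.0018, -0.011, 0.0055, 0.001, -0.0]
14.0 [-0.0007, 0.004, -0.022, 0.0109, 0.002, -0.0]
16.0 [-0.0012, 0.0065, -0.0329, 0.0164, 0.003, -0.0]
18.0 [-0.0017, 0.0094, -0.0437, 0.0219, 0.004, -0.0]
19.0 [-0.002, 0.011, -0.0491, 0.0246, 0.0046, 0.0]
```

Call:
carry_out --increments '[[[0, 0.002, -0.011, 0.0055, 0.001, 0], [-0.001, 0.004, -0.022, 0.011, 0.002, 0], [-0.001, 0.007, -0.033, 0.0165, 0.003, 0], [-0.002, 0.01, -0.044, 0.022, 0.004, 0], [-0.002, 0.013, -0.0545, 0.0275, 0.005, 0]]]'

```text
clock: 4.58
tcp_pos: [0.4656, -0.1773, 0.0959]
orientation: [-0.064, 0.575, 0.813, -0.062]
wrist_force: [-0.2, -1.3, -0.2]
finger_gap: 0.0151
grip_force: 58.7
```

Call:
carry_out --increments '[[[0, 0.002, -0.011, 0.0055, 0.001, 0], [-0.001, 0.004, -0.022, 0.011, 0.002, 0], [-0.001, 0.0065, -0.033, 0.0165, 0.003, 0], [-0.002, 0.0095, -0.044, 0.022, 0.004, 0], [-0.002, 0.011, -0.049, 0.0245, 0.0045, 0]]]'

```text
clock: 5.2
tcp_pos: [0.4752, -0.1754, 0.1188]
orientation: [-0.119, 0.569, 0.805, -0.116]
wrist_force: [-1.5, -0.4, -0.4]
finger_gap: 0.0149
grip_force: 58.7
```

Call:
carry_out --increments '[[[0, 0, 0, 0, 0, 0], [0, 0, 0, 0, 0, 0], [0, 0, 0, 0, 0, 0]]]'

```text
clock: 5.58
tcp_pos: [0.4753, -0.1756, 0.1192]
orientation: [-0.118, 0.569, 0.805, -0.115]
wrist_force: [-1.2, 0.2, -0.7]
finger_gap: 0.0147
grip_force: 58.6
```

Run:
```python
from h import *
from workcell import env
r=env.read_camera('scene')
s=env.get_state();print(s['clock'],s['tcp_pos'],s['orientation'],s['wrist_force'],s['finger_gap'])
w,x,y,z=s['orientation'];C=Ro.from_quat([x,y,z,w]).as_matrix();Q=C@Rdown(109.5).T
# predicted tray pose by rigid grip
T=Ro.from_euler('z',-25.5,degrees=True).as_matrix()
lug0=np.array([.46,-.1795,.062]);tcp0=np.array([.46,-.1788,.0695])
far0=lug0+T@[.128,.088,-.017]
far=s['tcp_pos']+Q@(far0-tcp0);print('tilt',np.degrees(np.arccos(Q[2,2])),'far',far0,far)
print(proj(r,[far]))
P=cloud(r);np.savez('scene2.npz',**r)
f=r['frame'][110:270,130:340].copy()
cv2.imwrite('pics/s2.png',cv2.resize(f,None,fx=3.7,fy=3.7,interpolation=cv2.INTER_CUBIC))
```

```text
5.625 [ 0.47534461 -0.1756111   0.11931748] [-0.11826254  0.56946981  0.8052304  -0.11542141] [-0.94124652  0.74517672 -1.4382254 ] 0.01483920839582292
tilt 19.023715108936084 far [ 0.61341589 -0.15517792  0.045     ] [ 0.61251634 -0.15467331  0.04555968]
[[267.17492224 191.74962239]]
```

View pics/s2.png

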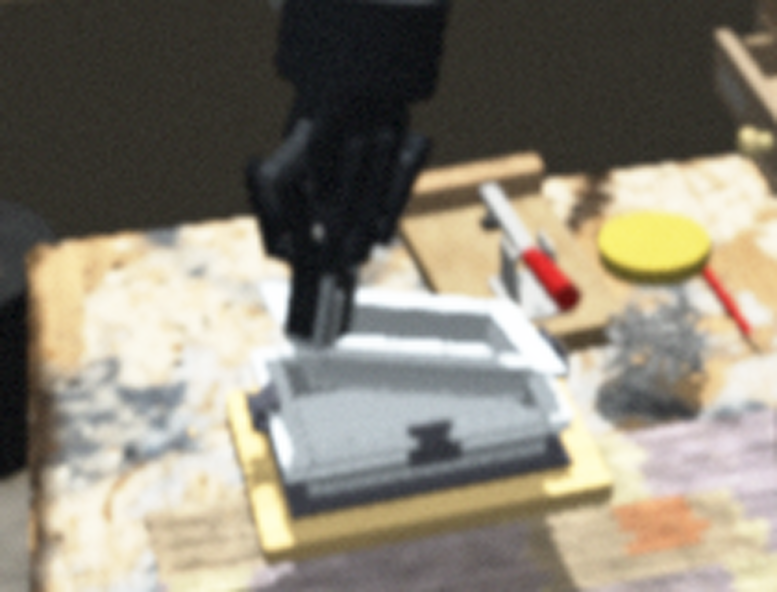

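The tray shows tilted about 19° and is held at the lug (320,310). The far corner at about (545,350) is still on the stack, which hasn't moved. Now I'll lift.

Run:
```python
from h import *
from workcell import env
s=env.get_state()
w,x,y,z=s['orientation'];C=Ro.from_quat([x,y,z,w]).as_matrix()
print(incr(s,s['tcp_pos']+[0,0,.04],C),incr(s,s['tcp_pos']+[0,0,.13],C))
```

```text
[0.0047, -0.0256, -0.0756, 0.0, 0.0, 0.0] [0.0153, -0.0833, -0.2458, 0.0, 0.0, 0.0]
```

Call:
carry_out --increments '[[[0.0024, -0.013, -0.038, 0, 0, 0], [0.005, -0.0265, -0.078, 0, 0, 0], [0.0085, -0.046, -0.136, 0, 0, 0], [0.012, -0.065, -0.192, 0, 0, 0], [0.0153, -0.083, -0.246, 0, 0, 0]]]'

```text
clock: 6.25
tcp_pos: [0.4762, -0.1758, 0.2507]
orientation: [-0.117, 0.57, 0.805, -0.115]
wrist_force: [-0.1, -0.3, -0.1]
finger_gap: 0.0149
grip_force: 58.7
```

Run:
```python
from h import *
from workcell import env
s=env.get_state()
T=np.radians(-18.9);c,n=np.cos(T),np.sin(T)
t=np.array([.500,-.4566])+np.array([[c,-n],[n,c]])@[-.058,-.038];print(t,s['tcp_pos'])
print(incr(s,[*t,.22],Rdown(116.1)))
```

```text
[ 0.43281819 -0.47376403] [ 0.47620815 -0.17582991  0.2506966 ]
[-0.5382, -0.251, 0.1169, -0.0511, -0.0123, -0.0183]
```

Call:
carry_out --increments '[[[-0.04, -0.019, 0.008, -0.005, -0.001, -0.002], [-0.1, -0.047, 0.02, -0.012, -0.003, -0.004], [-0.17, -0.08, 0.035, -0.02, -0.005, -0.006], [-0.24, -0.113, 0.05, -0.028, -0.0068, -0.009], [-0.31, -0.145, 0.066, -0.035, -0.0085, -0.012]]]'

```text
clock: 6.88
tcp_pos: [0.4508, -0.3488, 0.2329]
orientation: [-0.036, 0.545, 0.837, -0.037]
wrist_force: [0.3, 0.5, -0.5]
finger_gap: 0.0147
grip_force: 58.6
```

Run:
```python
from h import *
from workcell import env
s=env.get_state();print(s['tcp_pos'])
print(incr(s,[.4328,-.4738,.20],Rdown(116.1)))
```

```text
[ 0.45082561 -0.34879383  0.23292676]
[-0.2155, -0.127, 0.0747, -0.016, -0.0035, -0.0062]
```

Call:
carry_out --increments '[[[-0.06, -0.035, 0.021, -0.0045, -0.001, -0.0017], [-0.12, -0.071, 0.042, -0.009, -0.002, -0.0035], [-0.17, -0.1, 0.059, -0.0125, -0.0028, -0.005], [-0.205, -0.121, 0.071, -0.0152, -0.0033, -0.006], [-0.2155, -0.127, 0.0747, -0.016, -0.0035, -0.0062]]]'

```text
clock: 7.5
tcp_pos: [0.4322, -0.4732, 0.199]
orientation: [-0.002, 0.53, 0.848, -0.0]
wrist_force: [0.2, 0.9, -0.3]
finger_gap: 0.0148
grip_force: 58.7
```

Call:
carry_out --increments '[[[0, 0, 0.02, 0, 0, 0], [0, 0, 0.05, 0, 0, 0], [0, 0, 0.08, 0, 0, 0], [0, 0, 0.09, 0, 0, 0], [0, 0, 0.09, 0, 0, 0]]]'

```text
clock: 8.12
tcp_pos: [0.4325, -0.4716, 0.1537]
orientation: [-0.002, 0.529, 0.848, -0.0]
wrist_force: [-0.6, 0.3, -0.5]
finger_gap: 0.0148
grip_force: 58.7
```

Run:
```python
from h import *
from workcell import env
t=env.read_camera('top');r=env.read_camera('scene')
s=env.get_state();print(s['clock'],s['tcp_pos'],incr(s,[.4328,-.4738,.155],Rdown(116.1)))
for nm,q in(('t',t),('s',r)):
    P=cloud(q);m=(abs(P[...,2]-.132)<.012)&(abs(P[...,0]-.5)<.11)&(abs(P[...,1]+.456)<.1)
    X=P[m];A=np.c_[X[:,:2],np.ones(len(X))];k=np.linalg.lstsq(A,X[:,2],rcond=None)[0]
    for _ in range(5):
        e=abs(A@k-X[:,2]);g=e<max(np.median(e)*2,.002);k=np.linalg.lstsq(A[g],X[g,2],rcond=None)[0]
    print(nm,len(X),g.sum(),'slope',k, cv2.minAreaRect(X[g][:,:2].astype(np.float32)))
for n in('stack','sanding_block','screw_jar','wax_tin'):print(n,[(c,np.round(d['position'],3).tolist(),round(d['score'],2)) for c in('top','scene') for d in env.find_in(c,n)[:1]])
a=ortho(t,.38,.62,-.58,-.34,.132,1650);b=cv2.resize(r['frame'],(527,396))[:,:400]
cv2.imwrite('pics/e.png',np.hstack([a,b]))
```

```text
8.225 [ 0.43278181 -0.47228045  0.15473037] [-0.0027, -0.0013, -0.0005, -0.0004, -0.0003, -0.0]
t 1748 1438 slope [-0.00456442  0.00077934  0.1351287 ] ((0.5024002194404602, -0.45570313930511475), (0.1000778004527092, 0.14008507132530212), 70.49832916259766)
s 1831 1456 slope [-0.00480701  0.00252001  0.13572686] ((0.49970266222953796, -0.45603057742118835), (0.10257307440042496, 0.14139406383037567), 70.28105926513672)
stack [('top', [0.527, -0.166, 0.019], 0.64), ('scene', [0.528, -0.171, 0.036], 0.64)]
sanding_block [('top', [0.66, -0.354, 0.037], 0.98), ('scene', [0.686, -0.339, 0.037], 0.69)]
screw_jar [('top', [0.665, -0.207, 0.086], 0.75), ('scene', [0.649, -0.19, 0.08], 0.44)]
wax_tin [('top', [0.626, -0.45, 0.039], 0.68), ('scene', [0.603, -0.478, 0.038], 0.78)]
```

View pics/e.png

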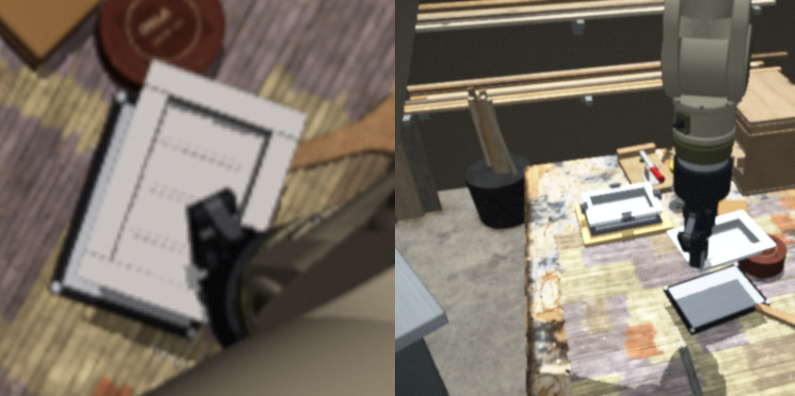

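The tray rectangle in the left half, with corners at about (152,62), (305,115) and (75,290), is level. It is centred within about 3 mm of the mirror and parallel within 1°. The right half shows the stack and the other things in place. I'll let it settle, then hand in.

Call:
carry_out --increments '[[[0, 0, 0, 0, 0, 0], [0, 0, 0, 0, 0, 0], [0, 0, 0, 0, 0, 0], [0, 0, 0, 0, 0, 0], [0, 0, 0, 0, 0, 0]]]'

```text
clock: 9.25
tcp_pos: [0.4325, -0.4722, 0.1543]
orientation: [-0.002, 0.529, 0.848, -0.0]
wrist_force: [0.2, 0.4, -1.7]
finger_gap: 0.0151
grip_force: 58.7
```

```bash
python3 -c "
from workcell import env
print(env.hand_in())"
```

```text
the job is handed in; nothing more can be done
None
```

I peeled the tray to about 19° with its far corner still on the stack, lifted it away, and handed the job in at about 9 s with the tray held still, level and centred within about 3 mm, roughly 10 cm above the mirror; hand-in returned no verdict.

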